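# One practice tamp at the camper's coffee corner

## Task

Take the blue-handled coffee tamper by its handle, press its flat foot squarely onto the brass sprung plate of the round tamping trainer until the plate bottoms out flush with its dark collar, and hold it level there for a second. Then stand the tamper upright in the middle of the round cork coaster and let go. Leave the wooden pepper mill standing where it is.

Things in the scene. Friction and masses are not known exactly. Their poses are not given: they have to be found in the camera images.
- tamper_handle (a point): Loose coffee tamper standing upright on the worktop, 90 mm tall, 0.3 kg: flat round grey steel foot (diameter 58, 14 thick), thin steel neck (20), plain round blue handle (diameter 32, from 34 to 90 mm above the foot's underside). The point is mid-handle on the axis, 62 mm above the foot's underside; z points up along the tamper.
- plate_top (a point): Centre of the upper face of a round brass plate (diameter 75) on a spring, in a fixed round dark steel stand (diameter 116 at its foot); z up. At rest the face is 58 mm above the worktop, 18 mm proud of the collar. Pressed, it slides straight down 18 mm to its stop, flush with the collar. It starts to move at about 5 N, needs 13 N in all at the bottom, and springs back.
- coaster: Round cork coaster fixed on the worktop, diameter 110, 6 mm thick. The origin is the centre of its underside, on the worktop.
- mill_mid (a point): Bystander: loose pepper mill, all dark brown wood with a small steel ball on top, diameter 50, 141 mm tall, upright. The point is on its axis 70 mm above its underside; z up. A blue mug (85 mm tall) and a jar with an orange cap (105 mm tall) stand farther back, over 80 mm from the middle of the places where you work.

How it is judged (in metres and radians):
On the way:
1. the tamper stands level on the brass plate and presses it down to its stop, held for half a second (distance of plate_top from where it was at the start of the episode above 0.0155 m and horizontal distance between tamper_handle and plate_top below 0.02 m and z of tamper_handle in the frame of plate_top between 0.055 and 0.069 m and angle between tamper_handle's own z axis and vertical below 0.175 rad), for 0.5 s.
At the end, for the whole second after the job is handed in: The tamper stands upright (within 10 degrees) on the cork coaster, its axis within 30 mm of the coaster's centre, the brass plate has sprung back up (within 4 mm), and the pepper mill stands upright within 30 mm of where it was (horizontal distance between tamper_handle and coaster below 0.03 m and height (world z) of tamper_handle between 0.062 and 0.074 m and angle between each of tamper_handle, mill_mid's own z axis and vertical below 0.175 rad and distance of plate_top from where it was at the start of the episode below 0.004 m and distance of mill_mid from where it was at the start of the episode below 0.03 m); the robot touches nothing.
It fails at once if the pepper mill is knocked over or pushed more than 40 mm (angle between mill_mid's own z axis and vertical above 0.5 rad or distance of mill_mid from where it was at the start of the episode above 0.04 m).
It also fails if it takes over 53 s, if anything falls off the work surface, if the arm or the gripper's body presses on something with over 40 N, if the wrist force passes 120 N, or if a joint passes its speed limit or range.

## Robot

A 7-joint arm with a two-finger parallel gripper is mounted at the origin on the work surface. World frame = base frame: x ahead of the robot, y to its left, z up, the work surface at z = 0. Lengths are in mm, angles in rad, forces in N, time in s.
With the tool pointing down it reaches from about 400 to 925 mm from the base axis. Payload 4.1 kg.
Tool frame: the origin (TCP) lies at the very end of the fingers, on their centre line; the grasp point (between the pads) lies 19 mm behind it (env.hold_point_z is the distance from the TCP to the grasp point, in mm); z points along the fingers, y is the direction in which the jaws open and shut (so a half turn about z gives the same grasp; the last joint's range is limited). The gripper opens to 85 mm and grips with 20 to 120 N. Pads are 22 mm wide; open, the fingers measure 114 mm over their backs; the gripper's body (76 mm by 85 mm) begins 54 mm behind the grasp point. The pads swing forward as they close: fully open they stand 13 mm farther back than shut.
Start: joints at [-1.325, 0.398, 0.045, 1.537, -0.019, 1.207, -0.051], TCP at [219.686, 611.786, 231.347] pointing down, gripper open.
Joint ranges: [-2.82, 2.82], [-0.49, 2.23], [-1.37, 1.46], [0, 2.46], [-1.36, 4.5], [0.23, 2], [-2.94, 2.94]. Speed limits (rad/s): [2.57, 2.57, 3.14, 3.14, 3.14, 3.14, 3.14].

## Interface

Orientations are given as [roll, pitch, yaw] about the fixed x, y, z axes, in that order (R = Rz(yaw) Ry(pitch) Rx(roll)).
In Python, from station import sensors, vision, env gives the robot as it stands.
- The arm moves only by the shell command python3 -m handwheel 'ROWS' [OPENING] [FORCE]. ROWS is a JSON object of lists of equal length, an entry for each row: "offset": the shift along the tool's x, y, z in m, a list of three; "roll": the turn about the tool's z in degrees. In form: {"offset": [[dx, dy, dz], ...], "roll": [roll, ...]}. A call has exactly 10 rows; each row shifts and turns the pose as measured when the row begins, along the tool's axes as they then stand; what a row does not reach is not made up. A row lasts 1/12 s, in which the tool goes at most 41.7 mm and 7.16 degrees, less where a joint would pass 70% of its speed; a pose out of reach is approached as far as the arm can. A call with a gripper value outside its range is refused whole. OPENING is the closure, from 0 (fully open) to 1 (shut), set as the call begins (- or left out, the last holds). The fingers move at their own pace and stop on an object; FORCE is the grip in N (left out, the last holds). Time passes only in rows, so rows that do not move let the fingers close, or fill a call up. It gives the time, the measured TCP pose, the force and the opening at its end, in the units of the state.
- sensors.state(): the state, without advancing time (a new reading comes with each control period).
- vision.read_camera(name): name is "scene" or "side" or "wrist"; returns the picture (400x640x3 uint8, red, green, blue); there is no depth.
- vision.get_calibration(name): a dict with "vertical_fov" (degrees; the focal length in pixels is half the picture's height over the tangent of half this angle, whatever the lens; pixels are square), "cx", "cy" (the principal point, pixels), "R" (3x3) and "t" (3): a world point X has camera coordinates R X + t. Camera axes: x right, y down, z forward; pixel columns grow to the right and rows downward; lengths in mm; the calibration is good to about 2 mm. A picture is of the moment at which its call begins: read the wrist's pose just before it. get_calibration takes no time and is no camera call; for the wrist camera it gives the pose at the moment of the call.
- env.job_done(): hands the job in, once; it reports no verdict.
The state is a dict: "t": time; "qpos": joint angles; "joint_vel": joint speeds; "joint_efforts": joint torques, N m; "position": TCP position; "tcp_rot": TCP orientation; "force": force on the tool from outside, world axes, zero at the start; "torque": the same for the moment, N m; "opening": opening from 0.0 (shut) to 1.0 (fully open).
Only numpy, scipy, OpenCV 4.12 (cv2) and the standard library are available. Lean on these libraries where they do the work, as an engineer would, in place of code of your own. Each camera call takes 0.05 s, during which the arm holds its last target. There are 200 camera calls.

## Working session

There is one attempt and no reset: what is moved stays moved. The work goes in short steps, Python scripts to look and compute and a shell command to move; the robot and the scene stay as the last step left them, time stands still between calls to the robot, and variables do not carry over. Pictures are saved under pics/ and viewed, about 8 in all and at most 12, crops included, and the job is handed in when it is done.

```bash
ls; mkdir -p pics
cat > h.py <<'E'
import numpy as np, cv2
from station import sensors, vision, env
def ray(cal,u,v):
    f=200/np.tan(np.radians(cal["vertical_fov"])/2)
    R=np.array(cal["R"]);t=np.array(cal["t"]).ravel()
    d=R.T@np.array([(u-cal["cx"])/f,(v-cal["cy"])/f,1.]); return -R.T@t,d
def plane(cal,u,v,z):
    o,d=ray(cal,u,v); return o+d*(z-o[2])/d[2]
def proj(cal,X):
    f=200/np.tan(np.radians(cal["vertical_fov"])/2)
    p=np.array(cal["R"])@np.array(X)+np.array(cal["t"]).ravel(); return p[:2]/p[2]*f+[cal["cx"],cal["cy"]]
def save(img,n): cv2.imwrite("pics/"+n,img[:,:,::-1])
E
python3 - <<'E'
from h import *
s=sensors.state();print(s)
for n in["scene","side","wrist"]:
    c=vision.get_calibration(n);print(n,c);im=vision.read_camera(n);np.save(n+".npy",im);save(im,n+"0.png")
E
```

```text
pics
{'t': 0.0, 'qpos': array([-1.3249935 ,  0.39917775,  0.04503621,  1.53792308, -0.01868944,
        1.20692735, -0.0506851 ]), 'joint_vel': array([-8.99869311e-04, -9.72947070e-05, -1.18706642e-03,  5.87892453e-04,
       -2.88530428e-04, -3.44630981e-04, -9.29754544e-04]), 'joint_efforts': array([-1.18718267e-04, -4.75099754e+01,  1.36468381e+00, -2.54224044e+01,
        1.15509034e-02,  9.09638708e-03, -3.16796552e-06]), 'position': array([219.46839832, 611.12090301, 230.25358589]), 'tcp_rot': array([-3.13958390e+00,  1.48526181e-04,  2.79691782e+00]), 'force': array([-0.3620423 ,  0.31488342, -0.88753731]), 'torque': array([ 0.01096291, -0.02123098, -0.02666878]), 'opening': 0.9992771271229464}
scene {'vertical_fov': 56.784044961593686, 'cx': 317.43075146608305, 'cy': 194.15792802745233, 'R': array([[-0.24745063,  0.96879437, -0.0143403 ],
       [ 0.53986746,  0.12557326, -0.83233075],
       [-0.80455659, -0.21370264, -0.55409375]]), 't': array([ 121.16261079, -203.22533684, 1432.29236281])}
side {'vertical_fov': 47.82491722431761, 'cx': 317.6017533599917, 'cy': 195.7980828326343, 'R': array([[ 0.95931672, -0.28232446,  0.00208027],
       [-0.16892464, -0.57986552, -0.79700718],
       [ 0.2262209 ,  0.7642309 , -0.60396625]]), 't': array([-522.72015316,  160.70828914, 1090.15895956])}
wrist {'vertical_fov': 63.078527303386885, 'cx': 321.34822923275493, 'cy': 195.2283432139463, 'R': array([[ 0.3381338 ,  0.94109471, -0.00250651],
       [ 0.89935727, -0.32235091,  0.29537501],
       [ 0.27716788, -0.10213052, -0.9553781 ]]), 't': array([-649.11349988,  -38.68989901,  380.2575142 ])}
```

View pics/scene0.png

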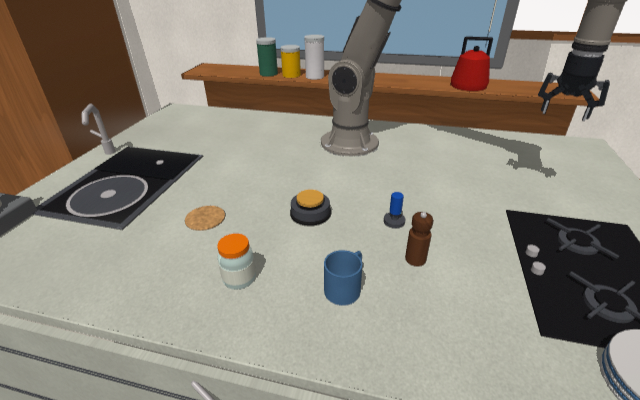

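View pics/side0.png

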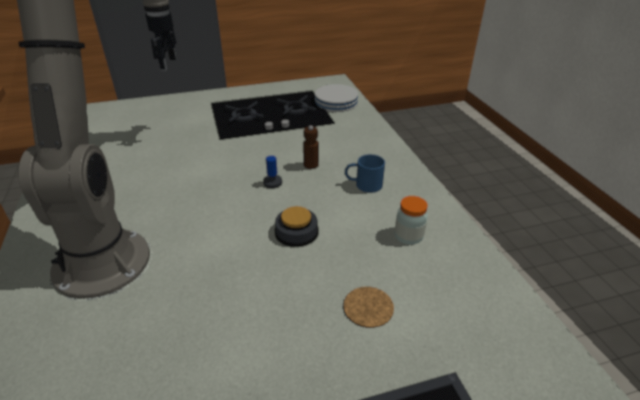

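The scene view shows the tamper at about (397,208), plate (310,198), coaster (205,218), mill (420,240), mug (343,278) and jar (236,262). The side view shows the same things at (272,170), (296,217), (369,306), (311,147), (370,173) and (411,220).

Run:
```python
from h import *
boxes={"scene":dict(tamper=(380,185,410,220),plate=(290,185,332,210),coaster=(180,200,230,235),mill=(405,205,435,268)),
"side":dict(tamper=(262,150,282,180),plate=(275,203,320,232),coaster=(338,280,400,330),mill=(300,122,322,172))}
rng=dict(tamper=((100,140,60),(130,255,255)),plate=((8,140,90),(30,255,255)),coaster=((5,60,80),(25,255,255)),mill=((0,60,15),(15,255,140)))
zz=dict(tamper=62,plate=58,coaster=6,mill=70)
rays={}
for n in["scene","side"]:
    im=np.load(n+".npy");c=vision.get_calibration(n)
    hsv=cv2.cvtColor(im,cv2.COLOR_RGB2HSV)
    for k,(a,b,x,y) in boxes[n].items():
        m=cv2.inRange(hsv,*map(np.array,rng[k]));w=np.zeros_like(m);w[b:y,a:x]=m[b:y,a:x]
        cs,_=cv2.findContours(w,cv2.RETR_EXTERNAL,cv2.CHAIN_APPROX_NONE);q=max(cs,key=cv2.contourArea)
        X,Y,W,H=cv2.boundingRect(q);(u,v),ax,_=cv2.fitEllipse(q)
        if k in("tamper","mill"):u,v=X+(W-1)/2,Y+(H-1)/2
        p=plane(c,u,v,zz[k]);rays.setdefault(k,[]).append(ray(c,u,v))
        pl=plane(c,X,v,zz[k]);pr=plane(c,X+W,v,zz[k])
        print(n,k,(round(u,1),round(v,1)),(X,Y,W,H),"xyz",p.round(1),"width",np.linalg.norm(pl-pr).round(1))
for k,r in rays.items():
    A=np.zeros((3,3));b=np.zeros(3)
    for o,d in r:
        d=d/np.linalg.norm(d);P=np.eye(3)-np.outer(d,d);A+=P;b+=P@o
    x=np.linalg.solve(A,b);print(k,"tri",x.round(1),"gap",[np.linalg.norm(np.cross(x-o,d/np.linalg.norm(d))).round(1) for o,d in r])
```

```text
scene tamper (396.0, 203.0) (390, 192, 13, 23) xyz [466.6 209.3  62. ] width 34.2
scene plate (309.6, 198.1) (297, 190, 27, 18) xyz [490.7 -20.9  58. ] width 73.7
scene coaster (204.4, 217.5) (185, 205, 40, 26) xyz [ 576.5 -302.3    6. ] width 112.2
scene mill (418.5, 238.5) (405, 212, 28, 54) xyz [609.3 270.   70. ] width 63.6
side tamper (271.0, 166.0) (267, 157, 9, 19) xyz [463.9 206.7  62. ] width 26.2
side plate (295.9, 216.2) (281, 207, 30, 19) xyz [478.5 -31.   58. ] width 75.8
side coaster (368.2, 306.7) (343, 287, 51, 41) xyz [ 567.7 -310.8    6. ] width 110.5
side mill (310.5, 146.5) (304, 126, 14, 42) xyz [600.7 267.6  70. ] width 43.1
tamper tri [464.3 209.3  60.3] gap [np.float64(0.1), np.float64(0.1)]
plate tri [480.5 -23.5  51.2] gap [np.float64(0.4), np.float64(0.4)]
coaster tri [ 5.699e+02 -3.069e+02  4.000e-01] gap [np.float64(0.2), np.float64(0.2)]
mill tri [602.7 271.3  66.2] gap [np.float64(1.5), np.float64(1.5)]
```

```bash
python3 -m handwheel '{"offset":[[-0.031,-0.025,-0.001],[-0.031,-0.025,-0.001],[-0.031,-0.025,-0.001],[-0.031,-0.025,-0.001],[-0.031,-0.025,-0.001],[-0.031,-0.025,-0.001],[-0.031,-0.025,-0.001],[-0.031,-0.025,-0.001],[-0.031,-0.025,-0.001],[-0.031,-0.025,-0.001]],"roll":[0,0,0,0,0,0,0,0,0,0]}' 0 80
```

```text
t: 0.98
position: [426.5, 267.6, 234.7]
tcp_rot: [-3.139, -0.008, 2.82]
force: [0.8, 0.5, 0.5]
opening: 1.0
```

```bash
python3 -m handwheel '{"offset":[[-0.010,-0.008,0.008],[-0.010,-0.008,0.008],[-0.010,-0.008,0.008],[-0.010,-0.008,0.008],[-0.010,-0.008,0.008],[-0.005,-0.005,0.008],[0,0,0.008],[0,0,0.004],[0,0,0],[0,0,0]],"roll":[0,0,0,0,0,0,0,0,0,0]}'
cat > w.py <<'E'
import sys
from h import *
c=vision.get_calibration("wrist");s=sensors.state();im=vision.read_camera("wrist");np.save("w.npy",im);save(im,sys.argv[1])
hsv=cv2.cvtColor(im,cv2.COLOR_RGB2HSV)
m=cv2.inRange(hsv,np.array((100,140,60)),np.array((130,255,255)))
cs,_=cv2.findContours(m,cv2.RETR_EXTERNAL,cv2.CHAIN_APPROX_NONE)
for q in sorted(cs,key=cv2.contourArea)[-2:]: print(cv2.boundingRect(q),cv2.contourArea(q))
p,y=s["position"],s["tcp_rot"][2]
print(s["t"],p.round(1),s["tcp_rot"].round(3))
print("tcp px",proj(c,p).round(1),"tip-ray at z62",[plane(c,*proj(c,[465,208,62]),62).round(0),proj(c,[465,208,62]).round()])
E
python3 w.py wr1.png
```

```text
t: 1.82
position: [469.5, 191.7, 171.4]
tcp_rot: [-3.137, -0.006, 2.8]
force: [0.8, -0.2, 0.0]
opening: 0.995
(320, 168, 43, 42) 1303.5
1.8167 [469.5 191.7 171.4] [-3.137 -0.006  2.8  ]
tcp px [320.9 256.3] tip-ray at z62 [array([465., 208.,  62.]), array([339., 181.])]
```

View pics/wr1.png

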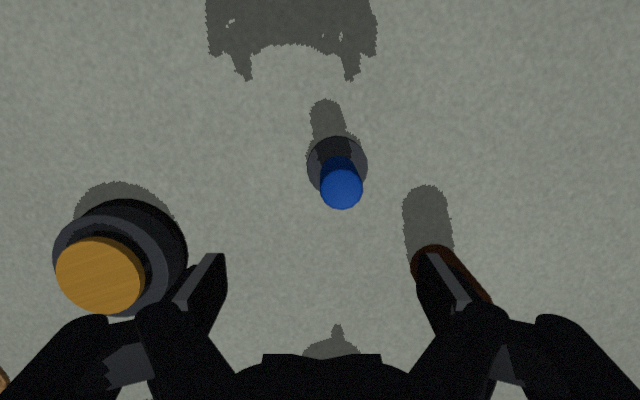

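Wrist view 1: handle cap at about (341,188), foot at about (337,164), brass plate lower left at (100,276), and the mill behind the right finger at (450,270).

```bash
cat > g.py <<'E'
from h import *
c=vision.get_calibration("wrist");im=np.load("w.npy");s=sensors.state()
print("cap",plane(c,341.5,189,90).round(1),"foot",plane(c,337,165,14).round(1))
hsv=cv2.cvtColor(im,cv2.COLOR_RGB2HSV);m=cv2.inRange(hsv,np.array((8,140,120)),np.array((30,255,255)));m[:,200:]=0
cs,_=cv2.findContours(m,cv2.RETR_EXTERNAL,cv2.CHAIN_APPROX_NONE);q=max(cs,key=cv2.contourArea)
e=cv2.fitEllipse(q);print("plate",e,cv2.boundingRect(q),plane(c,*e[0],58).round(1))
E
python3 g.py
```

```text
cap [463.7 209.1  90. ] foot [461.8 209.6  14. ]
plate ((97.25472259521484, 277.25970458984375), (66.97367858886719, 86.58345031738281), 116.45079803466797) (56, 241, 84, 73) [477.8 -24.2  58. ]
```

```bash
python3 -m handwheel '{"offset":[[0.005,0.006,0],[0.005,0.006,0],[0.002,0.003,0.012],[0,0,0.018],[0,0,0.018],[0,0,0.018],[0,0,0.018],[0,0,0.014],[0,0,0.006],[0,0,0]],"roll":[0,0,0,0,0,0,0,0,0,0]}'; python3 w.py wr2.png
```

```text
t: 2.7
position: [462.1, 227.9, 69.0]
tcp_rot: [3.131, -0.001, 2.816]
force: [-0.3, -0.7, 0.3]
opening: 0.998
(291, 225, 2, 4) 0.5
(246, 261, 71, 64) 3305.5
2.7 [462.1 227.9  69. ] [ 3.131e+00 -1.000e-03  2.816e+00]
tcp px [320.8 256.4] tip-ray at z62 [array([465., 208.,  62.]), array([286., 266.])]
```

```bash
python3 -m handwheel '{"offset":[[0,0,0],[0,0,0],[0,0,0],[0,0,0],[0,0,0],[0,0,0],[0,0,0],[0,0,0],[0,0,0],[0,0,0]],"roll":[0,0,0,0,0,0,0,0,0,0]}'; python3 w.py wr3.png
```

```text
t: 3.58
position: [465.6, 230.7, 74.6]
tcp_rot: [3.122, 0.005, 2.816]
force: [-0.1, 0.5, -0.3]
opening: 1.0
(279, 236, 2, 2) 0.5
(240, 250, 69, 63) 3127.0
3.5833 [465.6 230.7  74.6] [3.122 0.005 2.816]
tcp px [320.8 256.3] tip-ray at z62 [array([465., 208.,  62.]), array([279., 257.])]
```

View pics/wr3.png

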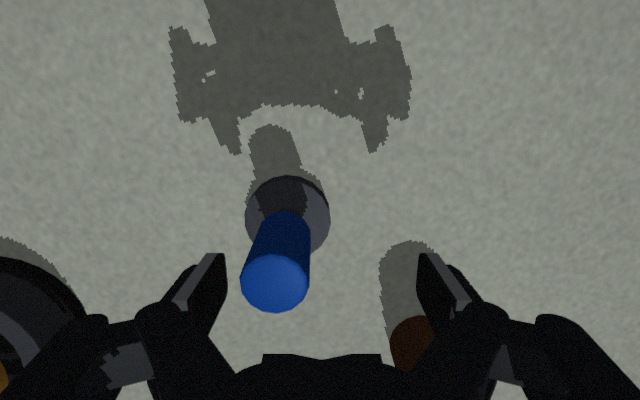

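Wrist view 3: handle cap at about (274,283), between the open fingers but left of the TCP pixel (321,256). The arm drifts a few mm per call, so I correct from this picture.

Run:
```python
from h import *
c=vision.get_calibration("wrist");s=sensors.state();y=s["tcp_rot"][2]
X=plane(c,274,283.5,90);p=s["position"];d=X-p
print(X.round(1),plane(c,288,217,14).round(1),p.round(1),"tool dx,dy",(d@[np.cos(y),np.sin(y),0]).round(1),(d@[np.sin(y),-np.cos(y),0]).round(1))
```

```text
[463.6 209.1  90. ] [461.7 210.   14. ] [465.5 230.7  74.6] tool dx,dy -5.0 -21.1
```

```bash
python3 -m handwheel '{"offset":[[-0.001,-0.005,0],[-0.001,-0.005,0.002],[-0.001,-0.004,0.006],[-0.001,-0.003,0.006],[0,-0.001,0.006],[0,0,0.006],[0,0,0.004],[0,0,0.002],[0,0,0],[0,0,0]],"roll":[0,0,0,0,0,0,0,0,0,0]}'; python3 w.py wr4.png
```

```text
t: 4.47
position: [462.7, 209.7, 37.3]
tcp_rot: [3.125, 0.003, 2.815]
force: [0.7, -0.3, 0.0]
opening: 0.998
(352, 264, 2, 2) 0.5
(276, 230, 90, 130) 8801.0
4.4667 [462.7 209.7  37.3] [3.125e+00 3.000e-03 2.815e+00]
tcp px [320.7 256.4] tip-ray at z62 [array([465., 208.,  62.]), array([320., 291.])]
```

```bash
python3 -m handwheel '{"offset":[[0,0,0],[0,0,0],[0,0,0],[0,0,0],[0,0,0],[0,0,0],[0,0,0],[0,0,0],[0,0,0],[0,0,0]],"roll":[0,0,0,0,0,0,0,0,0,0]}' 1 80
```

```text
t: 5.35
position: [463.4, 210.3, 38.8]
tcp_rot: [3.123, 0.004, 2.816]
force: [-0.5, -0.1, 0.3]
opening: 0.357
```

```bash
python3 -m handwheel '{"offset":[[0,0,-0.005],[0,0,-0.010],[0,0,-0.015],[0,0,-0.015],[0,0,-0.015],[-0.002,-0.005,-0.015],[-0.004,-0.010,-0.010],[-0.006,-0.015,0],[-0.006,-0.015,0],[-0.006,-0.015,0]],"roll":[0,0,0,0,0,0,0,0,0,0]}'
python3 -m handwheel '{"offset":[[-0.006,-0.015,0],[-0.006,-0.015,0],[-0.006,-0.015,0],[-0.006,-0.015,0],[-0.006,-0.015,0],[-0.006,-0.015,0],[-0.006,-0.015,0],[-0.006,-0.015,0],[-0.003,-0.008,0],[0,0,0]],"roll":[0,0,0,0,0,0,0,0,0,0]}'
```

```text
t: 6.18
position: [464.2, 144.4, 130.7]
tcp_rot: [3.123, 0.003, 2.824]
force: [0.2, 0.4, -1.4]
opening: 0.359
t: 7.02
position: [468.2, -11.4, 132.2]
tcp_rot: [3.124, 0.003, 2.812]
force: [-0.1, 0.9, -2.4]
opening: 0.362
```

```bash
python3 w.py wr5.png
python3 - <<'E'
from h import *
im=vision.read_camera("side")[130:270,210:390];sc=vision.read_camera("scene")[130:250,230:390]
w=np.load("w.npy")
a=cv2.resize(im,(400,311),interpolation=cv2.INTER_CUBIC);b=cv2.resize(sc,(400,300),interpolation=cv2.INTER_CUBIC)
o=np.zeros((600,800,3),np.uint8);o[:250,:400]=cv2.resize(w,(400,250));o[:311,400:]=a;o[300:,:400]=b
save(o,"mix1.png")
E
```

```text
(569, 358, 11, 15) 9.5
(277, 228, 90, 132) 8949.5
7.0167 [468.2 -11.4 132.2] [3.124e+00 3.000e-03 2.812e+00]
tcp px [320.9 256.3] tip-ray at z62 [array([465., 208.,  62.]), array([644.,  96.])]
```

View pics/mix1.png

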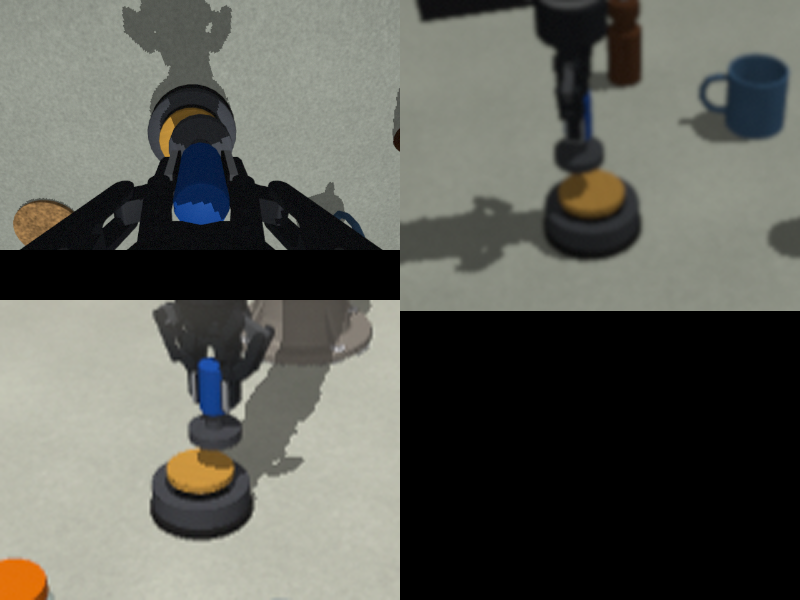

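Mix view: the foot is about 30 mm above the plate, which is visible mainly to its far left in the wrist view, so it still needs roughly -13 mm in tool x and -8 mm in tool y.

```bash
python3 -m handwheel '{"offset":[[-0.003,-0.002,0],[-0.004,-0.002,0],[-0.004,-0.002,0.003],[-0.002,-0.002,0.005],[0,0,0.005],[0,0,0.004],[0,0,0.003],[0,0,0],[0,0,0],[0,0,0]],"roll":[0,0,0,0,0,0,0,0,0,0]}'; python3 w.py wr6.png
python3 - <<'E'
from h import *
# stand foot/plate visible edges, scene & side, plus steel foot
im=vision.read_camera("side")[150:250,240:360];sc=vision.read_camera("scene")[140:230,250:370]
o=np.zeros((600,800,3),np.uint8);o[:250,:400]=cv2.resize(np.load("w.npy"),(400,250));o[:333,400:]=cv2.resize(im,(400,333),interpolation=cv2.INTER_CUBIC);o[300:,:400]=cv2.resize(sc,(400,300),interpolation=cv2.INTER_CUBIC)
save(o,"mix2.png")
E
```

```text
t: 8.0
position: [479.1, -15.7, 108.5]
tcp_rot: [3.122, -0.001, 2.825]
force: [0.0, 0.4, -3.0]
opening: 0.36
(594, 378, 7, 8) 19.5
(277, 228, 90, 132) 9043.0
8.0 [479.1 -15.7 108.5] [ 3.122e+00 -1.000e-03  2.825e+00]
tcp px [320.8 256.2] tip-ray at z62 [array([465., 208.,  62.]), array([692.,  80.])]
```

View pics/mix2.png

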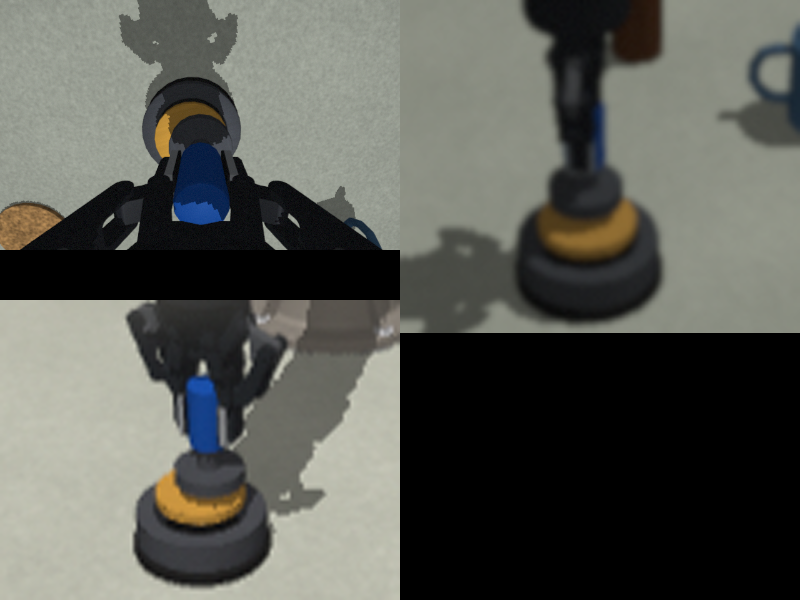

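Mix view 2: foot centre is right of plate centre by 9 px in the scene crop (about 7 mm toward +y), which agrees with the numbers. I correct it and press.

```bash
python3 -m handwheel '{"offset":[[-0.001,-0.003,0],[-0.001,-0.003,0],[0,-0.001,0],[0,0,0.002],[0,0,0.004],[0,0,0.004],[0,0,0.004],[0,0,0.004],[0,0,0.004],[0,0,0.004]],"roll":[0,0,0,0,0,0,0,0,0,0]}'
```

```text
t: 8.98
position: [480.9, -23.8, 83.6]
tcp_rot: [3.12, 0.003, 2.824]
force: [-3.7, -0.5, 8.5]
opening: 0.355
```

```bash
python3 -m handwheel '{"offset":[[0,0,0.003],[0,0,0.003],[0,0,0.003],[0,0,0.003],[0,0,0.003],[0,0,0.003],[0,0,0.003],[0,0,0.003],[0,0,0.003],[0,0,0.003]],"roll":[0,0,0,0,0,0,0,0,0,0]}'
```

```text
t: 9.82
position: [481.5, -24.2, 78.9]
tcp_rot: [3.109, -0.016, 2.823]
force: [-10.6, 0.4, 31.4]
opening: 0.362
```

```bash
python3 -m handwheel '{"offset":[[0,0,0.002],[0,0,0.002],[0,0,0.002],[0,0,0.002],[0,0,0.002],[0,0,0.002],[0,0,0.002],[0,0,0.002],[0,0,0.002],[0,0,0.002]],"roll":[0,0,0,0,0,0,0,0,0,0]}'
python3 - <<'E'
from h import *
im=vision.read_camera("side")[150:250,240:360];sc=vision.read_camera("scene")[140:230,250:370]
o=np.hstack([cv2.resize(sc,(400,300),interpolation=cv2.INTER_CUBIC),cv2.resize(im,(400,333),interpolation=cv2.INTER_CUBIC)[:300]])
save(o,"press.png")
E
```

```text
t: 10.65
position: [481.8, -24.8, 79.5]
tcp_rot: [3.098, -0.027, 2.821]
force: [-6.9, 0.3, 22.1]
opening: 0.351
```

View pics/press.png

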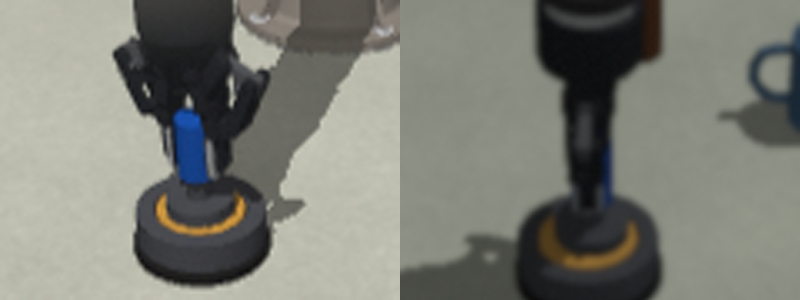

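Press view: the plate is flush in the collar, with an even brass ring round the foot. The handle appears to lean slightly, so I measure it.

Run:
```python
from h import *
c=vision.get_calibration("scene")
for im,X in((np.load("scene.npy"),(464,209)),(vision.read_camera("scene"),(481.5,-25))):
    hsv=cv2.cvtColor(im,cv2.COLOR_RGB2HSV);m=cv2.inRange(hsv,np.array((105,150,40)),np.array((130,255,255)))
    a=proj(c,[*X,62]);m2=np.zeros_like(m);u,v=map(int,a);m2[v-22:v+22,u-14:u+14]=m[v-22:v+22,u-14:u+14]
    e=[(r,np.flatnonzero(m2[r]).min(),np.flatnonzero(m2[r]).max()) for r in range(400) if m2[r].any()]
    e=np.array(e)[4:-4]
    print("left slope",np.polyfit(e[:,0],e[:,1],1)[0].round(3),"right",np.polyfit(e[:,0],e[:,2],1)[0].round(3),len(e))
    for k in(0,.05,.1,.15):
        t=proj(c,[X[0],X[1]-k*30,92]);b=proj(c,[X[0],X[1]+k*30,32]);print("lean",k,((b-t)[0]/(b-t)[1]).round(3))
s=sensors.state();print(s["t"],s["position"].round(1),s["force"].round(1))
```

```text
left slope -0.114 right -0.154 15
lean 0 -0.126
lean 0.05 -0.064
lean 0.1 -0.002
lean 0.15 0.058
left slope 0.146 right 0.036 15
lean 0 0.032
lean 0.05 0.09
lean 0.1 0.146
lean 0.15 0.202
10.8 [481.8 -24.8  79.4] [-8.1 -0.8 20.9]
```

```bash
cp w.npy wprev.npy; python3 w.py wr7.png
python3 - <<'E'
from h import *
o=np.hstack([np.load(n)[150:400,200:440] for n in("wprev.npy","w.npy")]);save(cv2.resize(o,(800,417)),"cmp.png")
E
```

```text
(591, 381, 5, 2) 1.0
(277, 228, 91, 132) 9126.0
10.8 [481.8 -24.8  79.4] [ 3.098 -0.027  2.821]
tcp px [320.8 256.3] tip-ray at z62 [array([465., 208.,  62.]), array([758.,  66.])]
```

View pics/cmp.png

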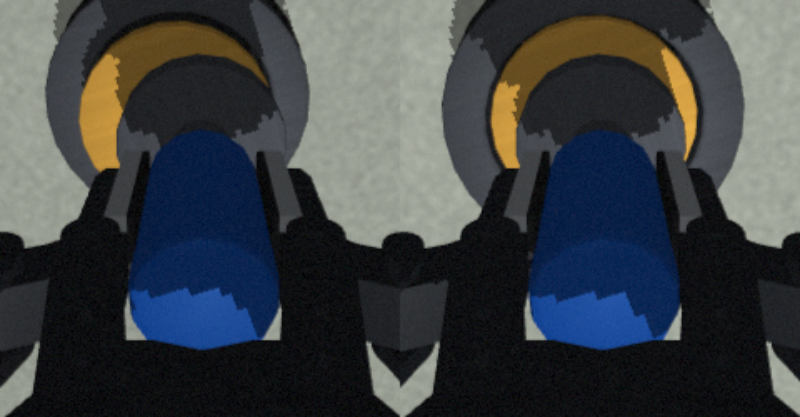

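Wrist comparison: the tamper sits in the jaws exactly as before the press, so its lean equals the tool's tilt change of about 0.04 rad. The press is done, so I lift and travel to the coaster.

```bash
python3 -m handwheel '{"offset":[[0,0,-0.004],[0,0,-0.008],[0,0,-0.010],[0,0,-0.010],[0,0,-0.010],[0,0,-0.004],[-0.004,-0.006,0],[-0.008,-0.011,0],[-0.011,-0.016,0],[-0.011,-0.016,0]],"roll":[0,0,0,0,0,0,0,0,0,0]}'
python3 -m handwheel '{"offset":[[-0.011,-0.016,0],[-0.011,-0.016,0],[-0.011,-0.016,0],[-0.011,-0.016,0],[-0.011,-0.016,0],[-0.011,-0.016,0],[-0.011,-0.016,0],[-0.011,-0.016,0],[-0.006,-0.009,0],[0,0,0]],"roll":[0,0,0,0,0,0,0,0,0,0]}'; python3 w.py wr8.png
```

```text
t: 11.68
position: [499.8, -81.4, 125.4]
tcp_rot: [3.094, -0.029, 2.832]
force: [0.5, -0.2, -2.5]
opening: 0.358
t: 12.52
position: [545.0, -257.8, 108.3]
tcp_rot: [3.103, -0.036, 2.827]
force: [0.8, -0.1, -2.2]
opening: 0.357
(353, 268, 3, 5) 1.0
(277, 228, 90, 132) 8737.0
12.5167 [ 545.  -257.8  108.3] [ 3.103 -0.036  2.827]
tcp px [320.8 256.3] tip-ray at z62 [array([465., 208.,  62.]), array([1161., -209.])]
```

View pics/wr8.png

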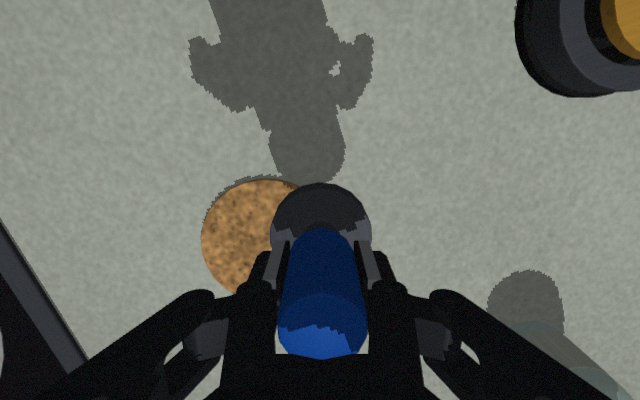

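Wrist view 8: coaster lies at left under the fingers, with its left arc visible at columns 201–270, rows 178–290. I fit a circle of radius 55 to that arc on the z = 6 plane.

```bash
cat > coast.py <<'E'
from h import *
from scipy.optimize import least_squares
c=vision.get_calibration("wrist");im=np.load("w.npy");s=sensors.state()
hsv=cv2.cvtColor(im,cv2.COLOR_RGB2HSV);m=cv2.inRange(hsv,np.array((5,70,90)),np.array((25,255,255)));m[:,420:]=0
m=cv2.morphologyEx(m,cv2.MORPH_CLOSE,np.ones((9,9)))
q=max(cv2.findContours(m,cv2.RETR_EXTERNAL,cv2.CHAIN_APPROX_NONE)[0],key=cv2.contourArea)[:,0]
x0=q[:,0].min();y0=q[:,1].min()
q=q[(q[:,0]<265)&(q[:,1]<275)]
P=np.array([plane(c,u,v,6)[:2] for u,v in q])
r=least_squares(lambda x:np.hypot(*(P-x[:2]).T)-x[2],[570,-307,55],loss="soft_l1");f=least_squares(lambda x:np.hypot(*(P-x).T)-55,[570,-307],loss="soft_l1")
print(len(q),"free",r.x.round(1),"R55",f.x.round(1),"rms",np.sqrt(np.mean(f.fun**2)).round(2))
y=s["tcp_rot"][2];d=f.x-s["position"][:2]-[0.2,-1.2]
print(s["position"].round(1),"tool dx dy",(d@[np.cos(y),np.sin(y)]).round(1),(d@[np.sin(y),-np.cos(y)]).round(1))
E
python3 coast.py
```

```text
151 free [ 550.2 -317.5   36. ] R55 [ 568.4 -303.7] rms 15.42
[ 544.6 -256.5  108.2] tool dx dy -36.7 -36.5
```

```bash
python3 -m handwheel '{"offset":[[-0.006,-0.006,0],[-0.008,-0.008,0],[-0.008,-0.008,0],[-0.007,-0.007,0.004],[-0.005,-0.006,0.006],[-0.003,-0.003,0.006],[0,0,0.006],[0,0,0.006],[0,0,0.004],[0,0,0]],"roll":[0,0,0,0,0,0,0,0,0,0]}'; python3 w.py wr9.png
python3 - <<'E'
from h import *
im=vision.read_camera("side")[230:350,300:440];sc=vision.read_camera("scene")[150:270,150:270]
np.save("sd.npy",im)
o=np.zeros((400,800,3),np.uint8);o[:,:400]=cv2.resize(sc,(400,400),interpolation=cv2.INTER_CUBIC);o[:343,400:]=cv2.resize(im,(400,343),interpolation=cv2.INTER_CUBIC)
save(o,"mix3.png")
E
```

```text
t: 13.4
position: [569.4, -300.6, 67.3]
tcp_rot: [3.097, -0.042, 2.834]
force: [-0.2, 1.3, -2.9]
opening: 0.359
(277, 228, 90, 132) 9002.0
13.4 [ 569.4 -300.6   67.3] [ 3.097 -0.042  2.834]
tcp px [320.8 256.3] tip-ray at z62 [array([465., 208.,  62.]), array([1568., -420.])]
```

View pics/mix3.png

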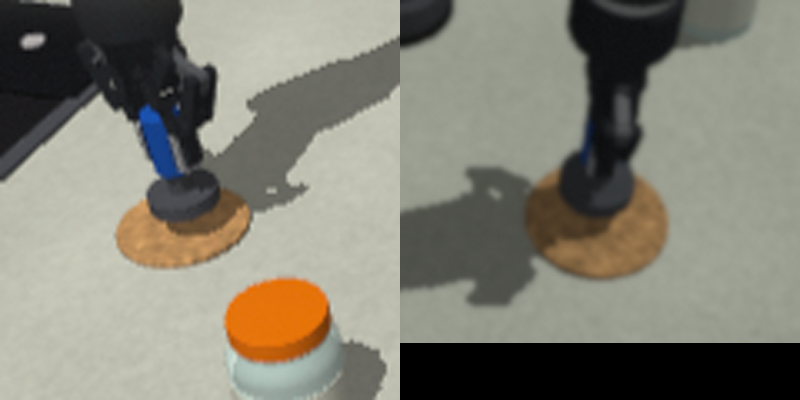

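View pics/wr9.png

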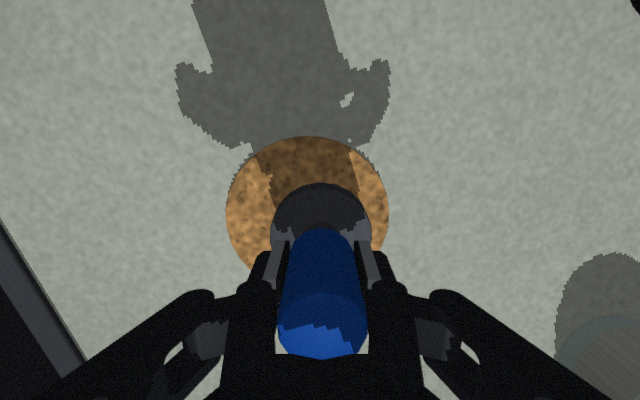

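Views: the foot is just above the coaster. The wrist shows the coaster spanning columns 226–389 (centre about 307.5, widest near row 212, top at row 136).

Run:
```python
from h import *
from scipy.optimize import least_squares
c=vision.get_calibration("wrist");s=sensors.state()
px=[(226,212),(389,212),(307,136),(243,165),(375,168),(233,245)]
P=np.array([plane(c,u,v,6)[:2] for u,v in px])
f=least_squares(lambda x:np.hypot(*(P-x).T)-55,[570,-307]);print(f.x.round(1),f.fun.round(1))
y=s["tcp_rot"][2];d=f.x-s["position"][:2];print(s["position"].round(1),d.round(1))
# foot centre from its visible rim: foot top z ~ (67.3-38.8+14)
z=s["position"][2]-38.8+14
print("foot L/R",plane(c,270,230,z).round(1),plane(c,371,230,z).round(1),"top",plane(c,320,183,z).round(1))
```

```text
[ 570.4 -307.1] [-0.2 -0.4 -0.4  0.3  0.3 -0.2]
[ 570.3 -301.1   68.8] [ 0.1 -6. ]
foot L/R [ 557.7 -325.5   44. ] [ 575.8 -272.2   44. ] top [ 541.  -291.1   44. ]
```

```bash
python3 -m handwheel '{"offset":[[-0.001,-0.002,0],[-0.002,-0.003,0],[-0.001,-0.001,0.003],[0,0,0.004],[0,0,0.004],[0,0,0.003],[0,0,0.003],[0,0,0.002],[0,0,0.001],[0,0,0.001]],"roll":[0,0,0,0,0,0,0,0,0,0]}'
```

```text
t: 14.38
position: [573.0, -307.6, 47.0]
tcp_rot: [3.098, -0.037, 2.835]
force: [-0.3, -0.5, -2.4]
opening: 0.358
```

```bash
python3 -m handwheel '{"offset":[[0,0,0.001],[0,0,0.001],[0,0,0.001],[0,0,0],[0,0,0],[0,0,0],[0,0,0],[0,0,0],[0,0,0],[0,0,0]],"roll":[0,0,0,0,0,0,0,0,0,0]}'
```

```text
t: 15.22
position: [573.6, -307.8, 46.2]
tcp_rot: [3.097, -0.035, 2.835]
force: [0.1, 0.0, -0.9]
opening: 0.359
```

```bash
python3 -m handwheel '{"offset":[[0,0,0.001],[0,0,0.001],[0,0,0.001],[0,0,0.001],[0,0,0.001],[0,0,0.001],[0,0,0],[0,0,0],[0,0,0],[0,0,0]],"roll":[0,0,0,0,0,0,0,0,0,0]}'
```

```text
t: 16.05
position: [573.8, -308.1, 46.1]
tcp_rot: [3.095, -0.034, 2.834]
force: [-1.5, 0.8, 0.9]
opening: 0.353
```

In contact with the coaster, so I open.

```bash
python3 -m handwheel '{"offset":[[0,0,0],[0,0,0],[0,0,0],[0,0,0],[0,0,0],[0,0,0],[0,0,0],[0,0,0],[0,0,0],[0,0,0]],"roll":[0,0,0,0,0,0,0,0,0,0]}' 0; python3 w.py wr10.png
```

```text
t: 16.88
position: [575.1, -308.6, 46.1]
tcp_rot: [3.096, -0.032, 2.834]
force: [-0.4, -0.2, -0.7]
opening: 1.0
(286, 222, 90, 133) 8955.5
16.8833 [ 575.1 -308.6   46.1] [ 3.096 -0.032  2.834]
tcp px [320.9 256.3] tip-ray at z62 [array([465., 208.,  62.]), array([1914., -584.])]
```

Free of the jaws and still standing (its blob is centred between the fingers). I go straight up.

```bash
python3 -m handwheel '{"offset":[[0,0,-0.004],[0,0,-0.008],[0,0,-0.012],[0,0,-0.015],[0,0,-0.015],[0,0,-0.015],[0,0,-0.015],[0,0,-0.015],[0,0,-0.010],[0,0,0]],"roll":[0,0,0,0,0,0,0,0,0,0]}'; python3 w.py wr11.png
python3 - <<'E'
from h import *
sc=vision.read_camera("scene");w=np.load("w.npy")
o=np.zeros((600,800,3),np.uint8);o[:250,:400]=cv2.resize(w,(400,250));o[:250,400:]=cv2.resize(vision.read_camera("side"),(400,250));o[250:,100:]=cv2.resize(sc[150:300,150:450],(700,350),interpolation=cv2.INTER_CUBIC)
save(o,"mix4.png")
c=vision.get_calibration("scene");print("mill px exp (418.5,238.5); tamper exp",proj(c,[570.4,-307.1,68]).round(1))
hsv=cv2.cvtColor(sc,cv2.COLOR_RGB2HSV)
m=cv2.inRange(hsv,np.array((0,60,15)),np.array((15,255,140)));w=m*0;w[205:268,405:435]=m[205:268,405:435];print("mill",cv2.boundingRect(w))
m=cv2.inRange(hsv,np.array((8,140,90)),np.array((30,255,255)));w=m*0;w[185:210,290:332]=m[185:210,290:332];print("plate",cv2.boundingRect(w))
m=cv2.inRange(hsv,np.array((100,140,60)),np.array((130,255,255)));w=m*0;w[170:235,180:235]=m[170:235,180:235];print("handle",cv2.boundingRect(w))
E
```

```text
t: 17.77
position: [577.6, -316.5, 168.8]
tcp_rot: [3.097, -0.026, 2.833]
force: [0.2, -0.2, -0.2]
opening: 1.0
(306, 179, 44, 42) 1355.0
17.7667 [ 577.6 -316.5  168.8] [ 3.097 -0.026  2.833]
tcp px [320.8 256.3] tip-ray at z62 [array([465., 208.,  62.]), array([1039., -214.])]
mill px exp (418.5,238.5); tamper exp [199.7 197.7]
mill (405, 212, 28, 54)
plate (297, 190, 27, 18)
handle (192, 188, 15, 23)
```

View pics/mix4.png

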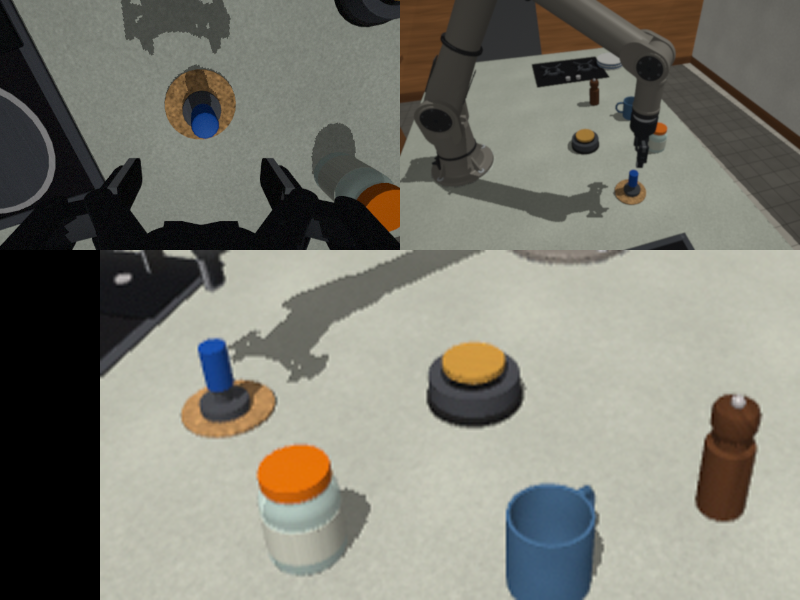

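Final view: the tamper stands centred on the coaster. The plate mask and the mill mask have the same boxes as at the start, and the gripper is clear above.

```bash
python3 -c "
from h import *
print(env.job_done(), sensors.state()['t'])"
```

```text
the job is handed in; nothing more can be done
the job is handed in; nothing more can be done
```

I gripped the tamper by its handle, pressed the brass plate flush with its collar and held it there for about a second. I then stood the tamper on the coaster, let go, lifted clear and handed the job in at about 18 s of the 53 s allowed.

**Press:**
- The tool reached the bottomed-out height (79 mm) with 20–31 N on it, and the picture showed the plate flush with an even brass ring round the foot.
- From the robot's readings the tamper leaned about 0.04 rad. The scene camera gave 0.05–0.10 rad, where a gripper pad partly hid the handle. Both are under the 0.175 limit, but they disagree.

**End:**
- In the last pictures the tamper stands upright in the middle of the coaster, within a few pixels of where it should be. I did not compute its offset in millimetres.
- The plate and the pepper mill give the same mask boxes as at the start, so the plate has sprung back and the mill has not moved.
- The open gripper is well above everything.

**What went less well:**
- The arm crept a few millimetres between moves and overshot the tamper by about 19 mm on the first approach. I corrected this from the wrist camera.
- My first circle fit to the coaster was poor (15 mm rms). A second one, from points I picked by hand in the next wrist picture, fitted to 0.4 mm.

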